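Sort clean sauce dishes and chopstick rests into their spring dispensers and tray

TASK

Put away the clean crockery without dropping any: the round sauce dish on the stack in the round spring dispenser, the square dishes on the square one's stack, and the two chopstick rests flat in the low steel tray. A square dish has been left on top of the round stack: take it off, so that the next round dish rises into place, and put it with the squares before you add the round one. Leave the dishes already stacked where they are.

Things in the scene. Friction and masses are not known exactly. Their poses are not given: they have to be found in the camera images.
- round_dish: White ceramic round sauce dish, loose on the table, 64 mm across, 20 mm high, about 100 g. A smaller foot (46 mm across, 4 mm high) is below, so its upright 64 mm side runs from 4 to 20 mm above the underside. Stacked, the foot drops 4 mm into the well of the dish below: 16 mm a dish. Origin: centre of the underside; z up.
- square_dish: White ceramic square sauce dish, loose on the table, 50 x 50 mm, 20 mm high, about 80 g. A smaller foot (30 mm square, 4 mm high) is below, so its upright sides run from 4 to 20 mm above the underside. Stacked, the foot drops 4 mm into the well of the dish below: 16 mm a dish. Origin: centre of the underside; z up, x and y square to the sides.
- square_dish_stray: Square dish just like square_dish, left on top of the round stack in the round dispenser, its sides within 0.15 rad of the dispenser's x and y axes, underside about 71 mm above the table. The rim of the 64 mm round dish beneath reaches 4 mm above its underside: grip it with the finger ends higher than that.
- rest_a: White ceramic chopstick rest: a small oblong saddle 60 mm long (x), 20 mm wide (y), 11 mm high in the middle and 16 mm at both ends. Origin: centre of the underside. About 40 g. On the table at the start.
- rest_b: A second chopstick rest, just like rest_a.
- round_dispenser: Fixed steel self-levelling dispenser: tube 94 mm wide, 62 mm high, 112 mm flange; holds two round dishes under the stray. Four 6 mm guide rods on its diagonals, 6 mm clear of a centred dish, flared from 92 mm to their tops at 107 mm; fingers pass along its x or y axis. With the stray off, its top dish's underside stands 68 mm and rim 88 mm above the table. Origin: centre of the underside.
- square_dispenser: Fixed steel dispenser: square tube 82 mm wide, 62 mm high, 104 mm flange; holds two square dishes, takes two more. Corner angles, 5 mm clear of a centred dish, flared from 91 mm to their tops at 104 mm, leave 40 mm gaps mid-side for fingers along its x or y axis; dishes lie square to these. Top dish's underside is always about 68 mm, rim 88 mm above the table. Origin: centre of the underside.
- rest_tray: Low stainless tray for the chopstick rests, fixed, empty: 176 mm long (y), 100 mm wide (x), rim 16 mm high, floor 2 mm thick, inside 172 x 96 mm. Origin: centre of its underside. The two rests fit end to end along y, or side by side.
- round_spring (a joint): How far (m) the round dispenser's carriage stands below its starting height: about -0.013 with the stray taken off, +0.003 once a round dish is then added. Soft spring, 61 N/m: a dish added to either stack touches it with its underside 84 mm above the table and, let go, sinks about 16 mm. Keep finger ends 6 mm or more above its underside, clear of the dish below.
- square_spring (a joint): The same for the square dispenser: 0 with the two dishes of the start, about +0.016 with three and +0.032 with four. Soft spring, about 49 N/m.
Mind the look-alikes: they are no part of the job. What is shaped like the square_dish but brown is not meant.

How it is judged:
By the outcome, as a careful person would: the job done as asked, in the order asked, and still so for the second after the job is handed in, with the robot touching nothing.
It also fails if it takes over 131 s, if anything falls off the work surface, if the arm or the gripper's body presses on something with over 40 N, if the wrist force passes 120 N, or if a joint passes its speed limit or range.

ROBOT

A 6-joint arm with a two-finger parallel gripper is mounted at the origin on a cart in front of the work surface, level with it; the furniture and walls round the work are solid. World frame = base frame: x ahead of the robot, y to its left, z up, the work surface at z = 0. Lengths are in m, angles in degrees, forces in N, time in s.
With the tool pointing down it reaches from about 0.4 to 0.825 m from the base axis. Payload 7 kg.
Tool frame: the origin (TCP) lies at the very end of the fingers, on their centre line; the grasp point (between the pads) lies 19 mm behind it (r.hold_point_z is the distance from the TCP to the grasp point, in m); x points along the fingers, y is the direction in which the jaws open and shut, and the axes are right-handed (so a half turn about x gives the same grasp; the last joint's range is limited). The gripper opens to 88 mm and grips with 3 to 60 N. Pads are 19 mm wide; open, the fingers measure 130 mm over their backs; the gripper's body (78 mm by 193 mm) begins 47 mm behind the grasp point.
Start: joints at [-51.102, 20.546, 0.682, 0, -70.136, -16.507], TCP at [0.257, -0.624, 0.227] pointing down, gripper open.
Joint ranges: [-176.03, 176.03], [-82.01, 121.73], [-58.28, 71.71], [-173.87, 95.51], [-174.79, -0.11], [-173.66, 173.66]. Speed limits (degrees/s): [136.94, 136.94, 172.46, 180, 180, 180].

INTERFACE

Orientations are given as [roll, pitch, yaw] about the fixed x, y, z axes, in that order (R = Rz(yaw) Ry(pitch) Rx(roll)).
In Python, from plant import r gives the robot as it stands. The module is installed in compiled form; this text tells all that it offers.
- The arm moves only by the shell command python3 -m creep 'ROWS' [FORCE]. ROWS is JSON, a list of rows, each a list of 7 numbers: the turn, a rotation vector about the tool's x, y, z in rad, then the shift along the tool's x, y, z in cm, then the opening in per cent of the stroke, from 0 (shut) to 100 (fully open). In form: [[rx, ry, rz, x, y, z, fingers], ...]. A call has 1 to 8 rows; each row shifts and turns the commanded pose from where the row before left it, along the tool's axes as they then stand; what a row does not reach is not made up. A row lasts 1/10 s, in which the tool goes at most 50 mm and 8.59 degrees, less where a joint would pass 70% of its speed; a pose out of reach is approached as far as the arm can. A call is refused whole if a number of a shift passes 5 or a number of a turn 0.15, either way. A call with a gripper value outside its range is refused whole. The fingers move at their own pace and stop on an object; FORCE is the grip in N (left out, the last holds). Time passes only in rows, so rows that do not move let the fingers close. It gives the time, the measured TCP pose, the force and the opening at its end, in the units of the state.
- r.get_state(): the state, without advancing time (a new reading comes with each control period).
- r.capture(name): name is "side" or "top"; returns (picture, depth): 384x512x3 uint8, blue, green, red; 384x512 float32, m along the optical axis (not along the pixel's ray), 0 where there is no reading.
- r.camera_info(name): a dict with "fovy" (degrees; the focal length in pixels is half the picture's height over the tangent of half this angle, whatever the lens; pixels are square), "cx", "cy" (the principal point, pixels), "camera_from_world" (4x4, takes a point from world to camera coordinates). Camera axes: x right, y down, z forward; pixel columns grow to the right and rows downward; lengths in m; the calibration is good to about 2 mm. A picture is of the moment at which its call begins. camera_info takes no time and is no camera call.
- r.close_job(): hands the job in, once; it reports no verdict.
Trained networks look in the newest picture that a camera, given by its name, has taken for a name from the list of things; names that differ only in an ending like _2 or _b are one class to them, and where a whole thing is asked for, a point or a joint stands for the part that bears it (a point fixed in the world has none). Each returns a list of dicts, best first, with "score" (0 to 1); they miss things now and then, are a little off and sometimes report something else, mostly with a low value. They report only what shows in the picture. A call takes as long as a camera call. They do not tell look-alikes from the thing itself.
- r.look_for(query, camera): "rect" ([left, top, right, bottom] in pixels, round what is visible of it).
- r.masks_of(query, camera): "pixels" (384x512 bool, what is visible of it) and "rect" ([left, top, right, bottom] in pixels, round what is visible of it).
The state is a dict: "time_s": time; "joints": joint angles; "qd": joint speeds; "joint_torque": joint torques, N m; "tcp_pos": TCP position; "eef_rot": TCP orientation; "contact_force": force on the tool from outside, world axes, zero at the start; "moment": the same for the moment, N m; "gripper_width": finger opening in m.
Only numpy, scipy, OpenCV 4.12 (cv2) and the standard library are available. Lean on these libraries where they do the work, as an engineer would, in place of code of your own. Each camera call takes 0.05 s, during which the arm holds its last target. There are 200 camera calls.

## Working session

There is one attempt and no reset: what is moved stays moved. The work goes in short steps, Python scripts to look and compute and a shell command to move; the robot and the scene stay as the last step left them, time stands still between calls to the robot, and variables do not carry over. Pictures are saved under pics/ and viewed, about 12 in all and at most 16, crops included, and the job is handed in when it is done.

```bash
mkdir -p pics; ls; cat > h.py <<'E'
from plant import r
import numpy as np, cv2
def cap(n):
    im,d=r.capture(n); return im,d
def world(n,d):
    i=r.camera_info(n); f=192/np.tan(np.radians(i["fovy"])/2)
    v,u=np.mgrid[0:384,0:512]
    P=np.stack([(u-i["cx"])/f*d,(v-i["cy"])/f*d,d,np.ones_like(d)],-1)
    return (P@np.linalg.inv(np.array(i["camera_from_world"])).T)[...,:3]
E
python3 - <<'E'
from h import *
s=r.get_state();print({k:np.round(v,3) for k,v in s.items()})
for n in("top","side"):
    im,d=cap(n);cv2.imwrite(f"pics/{n}0.png",cv2.resize(im,(768,576)))
    W=world(n,d)
    print(n,r.camera_info(n)["fovy"],np.linalg.inv(r.camera_info(n)["camera_from_world"]).round(3).tolist())
    for q in("round_dish","square_dish","square_dish_stray","rest_a","round_dispenser","square_dispenser","rest_tray"):
        for m in r.masks_of(q,n):
            k=m["pixels"]&(d>0)
            if k.sum()==0: continue
            print(q,round(m["score"],2),np.round(m["rect"]),k.sum(),np.median(W[k],0).round(3),im[k].mean(0).round())
E
```

```text
pics
{'time_s': np.float64(0.0), 'joints': array([-5.1101e+01,  2.0591e+01,  6.3300e-01, -2.1000e-02, -7.0135e+01,
       -1.6506e+01]), 'qd': array([0.009, 0.041, 0.065, 0.025, 0.106, 0.015]), 'joint_torque': array([-4.0000e-03, -5.8272e+01,  2.9304e+01,  6.9970e+00,  7.0000e-03,
       -0.0000e+00]), 'tcp_pos': array([ 0.257, -0.624,  0.226]), 'eef_rot': array([ 94.576,  89.904, 116.962]), 'contact_force': array([-0.022, -0.314,  0.106]), 'moment': array([ 0.004, -0.019, -0.032]), 'gripper_width': np.float64(0.088)}
top 57.76316758117951 [[0.001, -0.992, 0.128, 0.368], [-1.0, 0.002, 0.022, 0.043], [-0.022, -0.128, -0.992, 0.931], [0.0, 0.0, 0.0, 1.0]]
round_dish 0.94 [237. 190. 260. 216.] 505 [0.456 0.083 0.012] [199. 202. 213.]
square_dish 0.86 [186. 235. 208. 257.] 371 [0.34  0.218 0.015] [ 52.  77. 114.]
square_dish 0.69 [128. 237. 153. 260.] 421 [0.332 0.366 0.014] [ 57.  80. 115.]
square_dish 0.18 [342. 104. 390. 150.] 1250 [ 0.631 -0.202  0.041] [106. 109. 108.]
square_dish_stray 0.68 [273. 108. 297. 132.] 424 [ 0.657 -0.007  0.086] [198. 201. 212.]
rest_a 0.74 [365. 193. 375
[... 725 characters left out ...]
 [ 0.445 -0.065  0.009] [185. 189. 197.]
square_dish 0.76 [296. 247. 319. 263.] 302 [0.337 0.221 0.014] [45. 64. 95.]
square_dish 0.66 [254. 258. 281. 278.] 327 [0.432 0.279 0.013] [195. 200. 207.]
square_dish_stray 0.68 [205. 172. 217. 185.] 174 [ 0.655 -0.005  0.084] [195. 199. 207.]
square_dish_stray 0.56 [260. 213. 280. 228.] 267 [0.454 0.083 0.011] [192. 197. 204.]
rest_a 0.46 [274. 166. 287. 177.] 68 [ 0.45  -0.229  0.009] [184. 189. 197.]
round_dispenser 0.65 [197. 180. 230. 212.] 644 [0.644 0.03  0.031] [108. 112. 109.]
square_dispenser 0.73 [216. 140. 244. 178.] 592 [ 0.631 -0.184  0.038] [116. 120. 117.]
rest_tray 0.75 [172. 226. 230. 274.] 1865 [0.626 0.23  0.001] [145. 150. 146.]
```

View pics/top0.png

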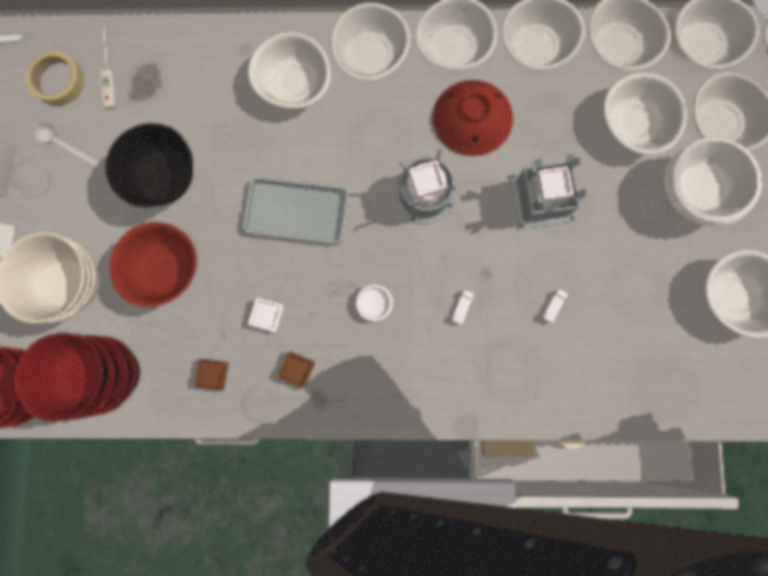

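View pics/side0.png

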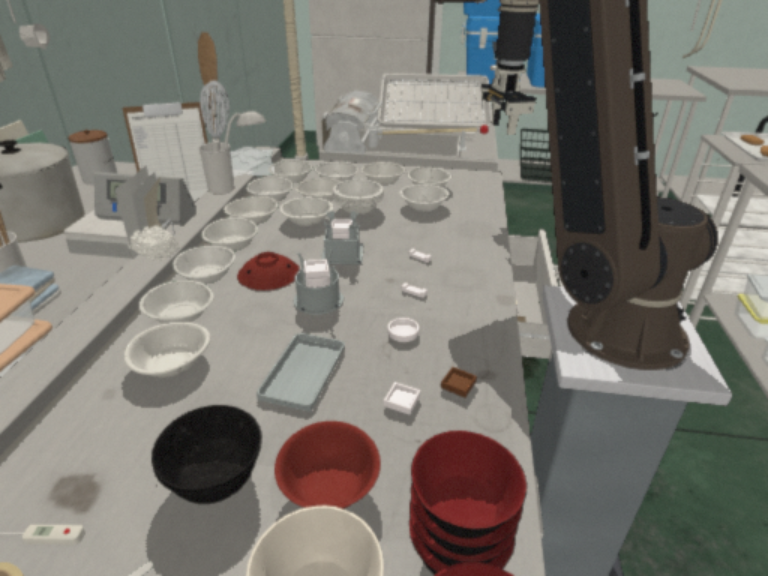

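The top view shows the following (768-px picture):
- White square dish at (265,315). The brown look-alikes are at (210,375) and (295,370). Only the white one is meant.
- Round dish at (373,302), and rests at (462,307) and (555,306).
- Tray at (295,211).
- Round dispenser with the stray at (427,185), and square dispenser at (547,190).

Next I'll make an enlarged crop, rectified.

```bash
cat >> h.py <<'E'
def ortho(im,n,z,x0,x1,y0,y1,s):
    """rows: x decreasing, cols: y decreasing; s px per m"""
    i=r.camera_info(n); f=192/np.tan(np.radians(i["fovy"])/2); T=np.array(i["camera_from_world"])
    h,w=int((x1-x0)*s),int((y1-y0)*s)
    v,u=np.mgrid[0:h,0:w]
    P=np.stack([x1-v/s,y1-u/s,np.full(u.shape,z),np.ones(u.shape)],-1)@T.T
    return cv2.remap(im,(P[...,0]/P[...,2]*f+i["cx"]).astype(np.float32),(P[...,1]/P[...,2]*f+i["cy"]).astype(np.float32),cv2.INTER_CUBIC)
def white(im,n,z,x0,x1,y0,y1,s=2000,th=170):
    o=ortho(im,n,z,x0,x1,y0,y1,s); g=cv2.GaussianBlur(o,(0,0),2).min(2)
    m=(g>th).astype(np.uint8); cs,_=cv2.findContours(m,cv2.RETR_EXTERNAL,cv2.CHAIN_APPROX_NONE)
    if not cs: return None
    c=max(cs,key=cv2.contourArea); (u,v),wh,a=cv2.minAreaRect(c)
    b=cv2.boxPoints(((u,v),wh,a)); e=b[1]-b[0]; e2=b[2]-b[1]
    if np.hypot(*e2)>np.hypot(*e): e,e2=e2,e
    yaw=np.degrees(np.arctan2(-e[0],-e[1]))  # world dir of long side
    return dict(xy=np.round([x1-v/s,y1-u/s],4),L=np.round([np.hypot(*e)/s,np.hypot(*e2)/s],4),yaw=round((yaw+90)%180-90,1))
E
python3 - <<'E'
from h import *
im,d=cap("top")
for nm,z,b in(("sq",.02,(.38,.48,.23,.33)),("round",.02,(.4,.51,.03,.14)),("restA",.013,(.4,.5,-.13,-.02)),("restB",.013,(.4,.5,-.29,-.18)),("stray",.091,(.60,.70,-.05,.045)),("sqstack",.088,(.60,.7,-.25,-.16))):
    print(nm,[white(im,"top",z,*b,th=t) for t in(165,180)])
a=ortho(im,"top",.104,.56,.72,-.30,.10,2000)
c=ortho(im,"top",.02,.38,.50,-.28,.33,1311)[:,:800]
o=np.vstack([a,c]);cv2.imwrite("pics/o1.png",o);print(o.shape)
E
```

```text
sq [{'xy': array([0.4359, 0.2719]), 'L': array([0.0548, 0.0528], dtype=float32), 'yaw': np.float32(74.9)}, {'xy': array([0.436 , 0.2721]), 'L': array([0.052 , 0.0497], dtype=float32), 'yaw': np.float32(73.8)}]
round [{'xy': array([0.4571, 0.0807]), 'L': array([0.0657, 0.0653], dtype=float32), 'yaw': np.float32(63.4)}, {'xy': array([0.4567, 0.0812]), 'L': array([0.0631, 0.0624], dtype=float32), 'yaw': np.float32(60.9)}]
restA [{'xy': array([ 0.4499, -0.0743]), 'L': array([0.063 , 0.0219], dtype=float32), 'yaw': np.float32(-21.8)}, {'xy': array([ 0.4501, -0.074 ]), 'L': array([0.0591, 0.0196], dtype=float32), 'yaw': np.float32(-21.8)}]
restB [{'xy': array([ 0.4519, -0.2358]), 'L': array([0.0615, 0.0217], dtype=float32), 'yaw': np.float32(-28.6)}, {'xy': array([ 0.4522, -0.2356]), 'L': array([0.0582, 0.0192], dtype=float32), 'yaw': np.float32(-28.8)}]
stray [{'xy': array([ 0.6534, -0.0119]), 'L': array([0.0617, 0.0536], dtype=float32), 'yaw': np.float32(17.9)}, {'xy': array([ 0.6585, -0.0104]), 'L': array([0.052 , 0.0493], dtype=float32), 'yaw': np.float32(-71.6)}]
sqstack [{'xy': array([ 0.6494, -0.2217]), 'L': array([0.0501, 0.0495], dtype=float32), 'yaw': np.float32(7.9)}, {'xy': array([ 0.6489, -0.2176]), 'L': array([0.0481, 0.0399], dtype=float32), 'yaw': np.float32(8.7)}]Traceback (most recent call last):
  File "<stdin>", line 7, in <module>
    return _nx.concatenate(arrs, 0, dtype=dtype, casting=casting)
           ~~~~~~~~~~~~~~~^^^^^^^^^^^^^^^^^^^^^^^^^^^^^^^^^^^^^^^
ValueError: all the input array dimensions except for the concatenation axis must match exactly, but along dimension 1, the array at index 0 has size 800 and the array at index 1 has size 799
```

```bash
python3 - <<'E'
from h import *
im,d=cap("top")
a=ortho(im,"top",.105,.57,.72,-.30,.10,2000)
c=ortho(im,"top",.02,.38,.50,-.28,.33,1311)
c=cv2.resize(c,(800,157))
cv2.imwrite("pics/o1.png",np.vstack([a,c]))
W=world("top",d)
# tray
m=r.masks_of("rest_tray","top")[0]["pixels"].astype(np.uint8)
P=W[(m>0)&(d>0)]; k=P[:,2]>.006
for Q in(P,P[k]): 
    (x,y),wh,an=cv2.minAreaRect(Q[:,:2].astype(np.float32)*1000);print("tray",x,y,wh,an)
E
```

```text
tray 628.8077392578125 225.50836181640625 (181.89401245117188, 111.82027435302734) 83.01006317138672
tray 626.4360961914062 225.7979278564453 (181.89707946777344, 107.05367279052734) 83.00041961669922
```

View pics/o1.png

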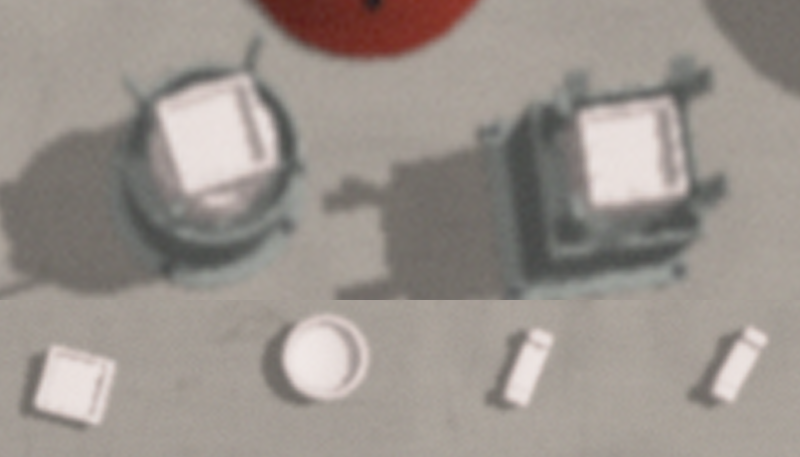

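The crop shows:
- **Table items:** white square dish at (75,383), round dish at (325,357), and rests at (528,367) and (738,365). None of these is brown.
- **Stray:** at (217,133).
- **Rod tops:** at (130,75), (255,45) and (292,167), so the round dispenser is yawed about 13.5° with its centre near (0.659, -0.005).
- **Square stack:** its top dish is at (634,150).

Next I'll refine these with depth and write a move planner.

```bash
cat >> h.py <<'E'
from scipy.spatial.transform import Rotation as Ro
def pts(box,z0,z1,cams=("top","side")):
    for n in cams:
        im,d=cap(n);W=world(n,d);x0,x1,y0,y1=box
        k=(d>0)&(W[...,0]>x0)&(W[...,0]<x1)&(W[...,1]>y0)&(W[...,1]<y1)&(W[...,2]>z0)&(W[...,2]<z1)&(im.min(2)>150)
        Q=W[k]
        if len(Q)<5: print(n,"few");continue
        (x,y),wh,a=cv2.minAreaRect(Q[:,:2].astype(np.float32)*1000)
        print(n,len(Q),"rect",round(x,1),round(y,1),np.round(wh,1),round(a,1),"z pct",np.percentile(Q[:,2],[5,50,95]).round(3))
def plan(x,y,z,phi,flip=True):
    """to tcp x,y,z tool down, jaw dir phi deg: rotation total (rad) then tool shift cm after rotation"""
    s=r.get_state(); R=Ro.from_euler("xyz",s["eef_rot"],degrees=True); yv=R.apply([0,1,0])
    cur=np.degrees(np.arctan2(yv[1],yv[0])); p=np.radians(cur+((phi-cur+90)%180-90))
    X=np.array([0,0,-1.]);Y=np.array([np.cos(p),np.sin(p),0]);G=Ro.from_matrix(np.c_[X,Y,np.cross(X,Y)])
    rv=(R.inv()*G).as_rotvec(); sh=G.inv().apply(np.array([x,y,z])-s["tcp_pos"])*100
    print("t",round(s["time_s"],2),"tcp",np.round(s["tcp_pos"],4),"jaw",round(cur,1),"w",round(s["gripper_width"],4),"j6",np.round(s["joints"],0)[[0,5]],"F",np.round(s["contact_force"],1))
    print("  rot",rv.round(3),"rows",int(np.ceil(np.abs(rv).max()/.149)),"| shift cm",sh.round(2))
E
python3 - <<'E'
from h import *
pts((.61,.70,-.055,.04),.078,.1); pts((.6,.7,-.27,-.17),.075,.1)
pts((.38,.49,.22,.33),.008,.03);pts((.4,.51,.03,.14),.01,.03)
im,d=cap("top");W=world("top",d)
for nm,b in(("redbowl",(.68,.8,-.12,0)),("whitebowl R",(.6,.72,-.5,-.37)),("whitebowl L",(.75,.87,.18,.3)),("redbowl L",(.47,.6,.38,.5)),("black",(.62,.75,.38,.5))):
    x0,x1,y0,y1=b;k=(W[...,0]>x0)&(W[...,0]<x1)&(W[...,1]>y0)&(W[...,1]<y1)&(d>0);print(nm,np.percentile(W[k][:,2],99).round(3))
for t in(150,175,185): print(white(im,"top",.091,.62,.70,-.05,.035,th=t),white(im,"top",.088,.61,.7,-.25,-.18,th=t))
plan(.6585,-.0104,.16,-71.6)
E
```

```text
top 402 rect 658.4 -8.2 [50.8 49.8] 17.6 z pct [0.082 0.086 0.092]
side 166 rect 657.2 -3.7 [53.4 58.8] 13.0 z pct [0.081 0.085 0.091]
top 377 rect 649.8 -221.3 [49.9 50.1] 8.0 z pct [0.079 0.083 0.089]
side 109 rect 647.1 -224.0 [49.7 63.3] 13.8 z pct [0.077 0.081 0.087]
top 370 rect 436.3 274.4 [51.  49.7] 74.5 z pct [0.011 0.015 0.022]
side 316 rect 432.6 275.0 [52.6 49.4] 74.4 z pct [0.01  0.014 0.02 ]
top 335 rect 456.8 82.9 [62.2 61.5] 45.0 z pct [0.01  0.014 0.021]
side 174 rect 453.7 85.6 [61.1 63.1] 43.3 z pct [0.01  0.015 0.02 ]
redbowl 0.092
whitebowl R 0.07
whitebowl L 0.044
redbowl L 0.061
black 0.078
{'xy': array([ 0.6525, -0.0117]), 'L': array([0.0651, 0.0558], dtype=float32), 'yaw': np.float32(17.5)} {'xy': array([ 0.6494, -0.2218]), 'L': array([0.0519, 0.0517], dtype=float32), 'yaw': np.float32(7.9)}
{'xy': array([ 0.6584, -0.0104]), 'L': array([0.0525, 0.0501], dtype=float32), 'yaw': np.float32(-71.6)} {'xy': array([ 0.6494, -0.2217]), 'L': array([0.0487, 0.0484], dtype=float32), 'yaw': np.float32(7.9)}
{'xy': array([ 0.6586, -0.0104]), 'L': array([0.0514, 0.0482], dtype=float32), 'yaw': np.float32(-71.6)} {'xy': array([ 0.6486, -0.2167]), 'L': array([0.0472, 0.0377], dtype=float32), 'yaw': np.float32(9.0)}
t 1.4 tcp [ 0.2571 -0.6241  0.2266] jaw 112.4 w 0.0879 j6 [-51. -17.] F [-0.4  0.4  0.7]
  rot [ 0.07 -0.   -0.  ] rows 1 | shift cm [ 6.66 45.56 57.46]
```

```bash
python3 -m creep '[[0.07,0,0,0,1,1.2,100],[0,0,0,0,2.5,3.2,100],[0,0,0,0,3,3.8,100],[0,0,0,0,3,3.8,100],[0,0,0,0,3,3.8,100],[0,0,0,0,3,3.8,100],[0,0,0,0,3,3.8,100],[0,0,0,0,3,3.8,100]]' 20
python3 -m creep '[[0,0,0,0,3,3.8,100],[0,0,0,0,3,3.8,100],[0,0,0,0,3,3.8,100],[0,0,0,0,3,3.8,100],[0,0,0,0,3,3.8,100],[0,0,0,0,3,3.8,100],[0,0,0,0,2,2.5,100],[0,0,0,0,0,0,100]]'
python3 -c "
from h import *
plan(.6585,-.0093,.12,108)"
```

```text
time_s: 2.2
tcp_pos: [0.4473, -0.332, 0.2269]
eef_rot: [-41.2, 90.0, -22.9]
contact_force: [0.5, -0.7, 0.7]
gripper_width: 0.0878
time_s: 3.0
tcp_pos: [0.6254, -0.0608, 0.2259]
eef_rot: [121.9, 90.0, 140.5]
contact_force: [-1.0, 0.6, -0.7]
gripper_width: 0.0876
t 3.0 tcp [ 0.6254 -0.0608  0.2259] jaw 108.6 w 0.0876 j6 [ 12. -84.] F [-1.   0.6 -0.7]
  rot [ 0.01 -0.   -0.  ] rows 1 | shift cm [10.59  3.87  4.73]
```

```bash
python3 -m creep '[[0.01,0,0,0,1.9,2.3,100],[0,0,0,0,1.5,1.9,100],[0,0,0,1,0.47,0.53,100],[0,0,0,3,0,0,100],[0,0,0,3,0,0,100],[0,0,0,2.5,0,0,100],[0,0,0,1.1,0,0,100],[0,0,0,0,0,0,100]]'
python3 -c "
from h import *
plan(.6585,-.0093,.0785,108)
im,d=cap('side');cv2.imwrite('pics/s2.png',cv2.resize(im[120:240,150:310],(800,600),interpolation=2))"
```

```text
time_s: 3.8
tcp_pos: [0.6554, -0.0132, 0.1187]
eef_rot: [175.2, 89.8, -167.0]
contact_force: [0.2, 0.9, 0.8]
gripper_width: 0.0874
t 3.8 tcp [ 0.6554 -0.0132  0.1187] jaw 107.8 w 0.0874 j6 [ 16. -88.] F [0.2 0.9 0.8]
  rot [-0.004 -0.003 -0.   ] rows 1 | shift cm [4.02 0.27 0.42]
```

View pics/s2.png

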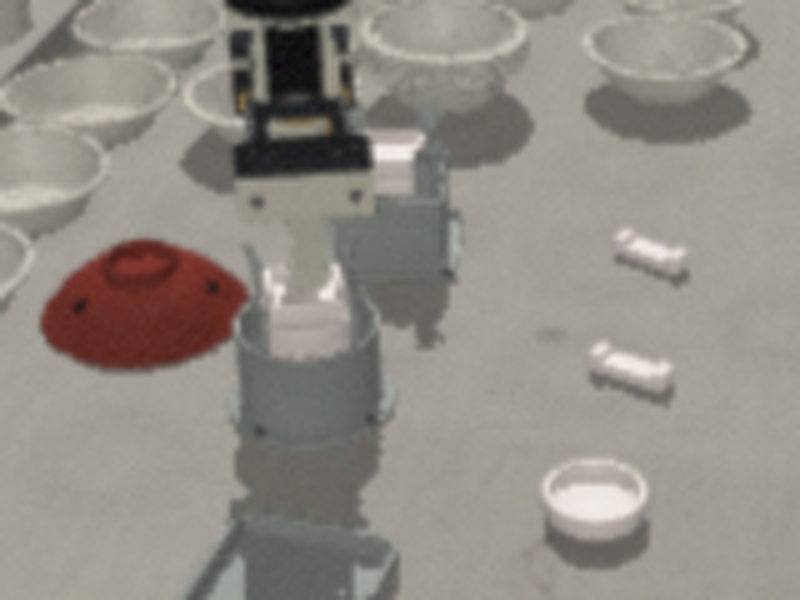

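The finger is lined up in the gap in front of the stray (310,270 in the crop). I'm descending.

```bash
python3 -m creep '[[0,0,0,0,0.25,0.4,100],[0,0,0,1.5,0,0,100],[0,0,0,1.5,0,0,100],[0,0,0,1.0,0,0,100],[0,0,0,0,0,0,100],[0,0,0,0,0,0,100]]'
python3 -c "
from h import *
plan(.6585,-.0093,.0785,108)"
```

```text
time_s: 4.45
tcp_pos: [0.6594, -0.0092, 0.0802]
eef_rot: [-168.6, 89.9, -150.8]
contact_force: [-0.5, 0.3, 0.3]
gripper_width: 0.0876
t 4.45 tcp [ 0.6594 -0.0092  0.0802] jaw 107.8 w 0.0876 j6 [ 16. -88.] F [-0.5  0.3  0.3]
  rot [-0.003 -0.001  0.   ] rows 1 | shift cm [ 0.17  0.02 -0.09]
```

```bash
python3 -m creep '[[0,0,0,0.15,0,-0.1,100],[0,0,0,0,0,0,45],[0,0,0,0,0,0,40],[0,0,0,0,0,0,40],[0,0,0,0,0,0,40],[0,0,0,0,0,0,40],[0,0,0,0,0,0,40],[0,0,0,0,0,0,40]]' 20
python3 -c "
from h import *
plan(.6585,-.0093,.16,108)"
```

```text
time_s: 5.25
tcp_pos: [0.6586, -0.0094, 0.0791]
eef_rot: [18.0, 90.0, 35.8]
contact_force: [0.3, 0.6, 0.0]
gripper_width: 0.0497
t 5.25 tcp [ 0.6586 -0.0094  0.0791] jaw 107.8 w 0.0497 j6 [ 16. -88.] F [0.3 0.6 0. ]
  rot [-0.003  0.    -0.   ] rows 1 | shift cm [-8.09  0.01 -0.  ]
```

```bash
python3 -m creep '[[0,0,0,-0.5,0,0,30],[0,0,0,-1,0,0,30],[0,0,0,-1.5,0,0,30],[0,0,0,-2,0,0,30],[0,0,0,-2.5,0,0,30],[0,0,0,-1,0,0,30],[0,0,0,0,0,0,30]]'
python3 -c "
from h import *
plan(.6495,-.2215,.165,98)
im,d=cap('side');cv2.imwrite('pics/s3.png',cv2.resize(im[120:240,150:310],(800,600),interpolation=2))"
```

```text
time_s: 5.95
tcp_pos: [0.6597, -0.0092, 0.1667]
eef_rot: [-5.3, 89.7, 12.5]
contact_force: [0.6, -0.7, -1.5]
gripper_width: 0.0498
t 5.95 tcp [ 0.6597 -0.0092  0.1667] jaw 107.8 w 0.0498 j6 [ 16. -88.] F [ 0.6 -0.7 -1.5]
  rot [0.171 0.004 0.   ] rows 2 | shift cm [  0.17 -20.88  -3.96]
```

View pics/s3.png

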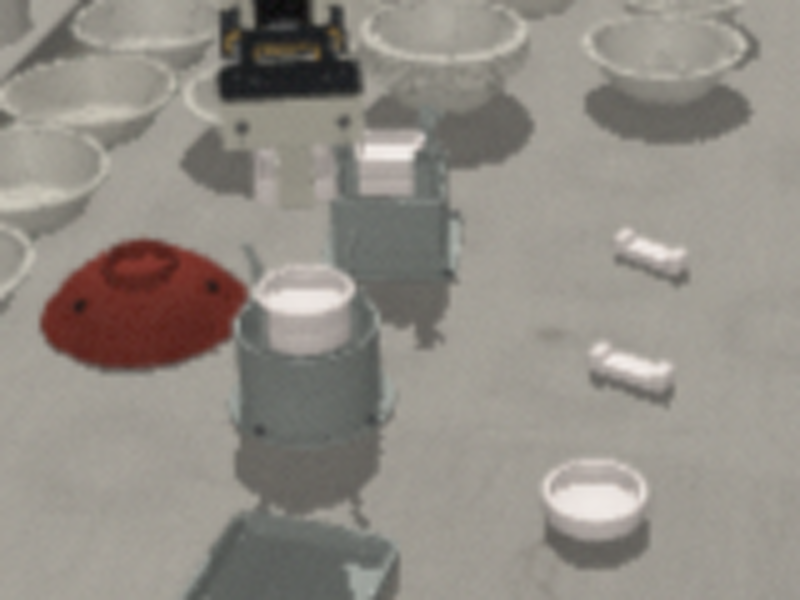

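The stray is held (293,175) and the round dish has risen to (303,290). I'm moving to the square dispenser.

```bash
python3 -m creep '[[0.085,0,0,0,0,0,30],[0.086,0,0,0,-1.5,-0.3,30],[0,0,0,0,-4,-0.8,30],[0,0,0,0,-4.5,-0.8,30],[0,0,0,0,-4.5,-0.9,30],[0,0,0,0,-4,-0.8,30],[0,0,0,0,-2.4,-0.4,30],[0,0,0,0,0,0,30]]'
python3 -m creep '[[0,0,0,0,0,0,30],[0,0,0,0,0,0,30]]'
python3 -c "
from h import *
plan(.6495,-.2215,.115,98);pts((.61,.71,-.055,.045),.07,.1)
im,d=cap('top')
print([white(im,'top',.088,.61,.71,-.06,.04,th=t) for t in (165,180)])"
```

```text
time_s: 6.8
tcp_pos: [0.6479, -0.2251, 0.1619]
eef_rot: [168.3, 89.8, 176.1]
contact_force: [-0.0, 0.2, -0.9]
gripper_width: 0.0498
time_s: 7.0
tcp_pos: [0.6491, -0.2212, 0.1631]
eef_rot: [156.8, 89.9, 164.9]
contact_force: [0.8, 0.1, -1.1]
gripper_width: 0.0498
t 7.0 tcp [ 0.6491 -0.2212  0.1631] jaw 98.0 w 0.0498 j6 [ -3. -79.] F [ 0.8  0.1 -1.1]
  rot [ 0.001 -0.001 -0.001] rows 1 | shift cm [ 4.81 -0.04  0.04]
top 117 rect 661.7 13.6 [37.  57.5] 83.5 z pct [0.076 0.081 0.09 ]
side 189 rect 659.8 -4.5 [53.7 66.4] 7.1 z pct [0.073 0.079 0.087]
[{'xy': array([0.6882, 0.0282]), 'L': array([0.0435, 0.0235], dtype=float32), 'yaw': np.float32(0.0)}, {'xy': array([0.696, 0.029]), 'L': array([0.028, 0.022], dtype=float32), 'yaw': np.float32(0.0)}]
```

```bash
python3 -m creep '[[0,0,0,1.5,0,0.05,30],[0,0,0,2.3,0,0,30],[0,0,0,1.5,0,0,30],[0,0,0,0.6,0,0,30],[0,0,0,0.6,0,0,30],[0,0,0,0.5,0,0,30],[0,0,0,0.5,0,0,30],[0,0,0,0,0,0,30]]'
python3 -c "
from h import *
plan(.6495,-.2215,.086,98)
im,d=cap('side');cv2.imwrite('pics/s4.png',cv2.resize(im[110:200,190:310],(800,600),interpolation=2))"
```

```text
time_s: 7.95
tcp_pos: [0.6497, -0.2219, 0.0887]
eef_rot: [152.0, 90.0, 160.0]
contact_force: [-0.3, -0.2, 0.2]
gripper_width: 0.0496
t 7.95 tcp [ 0.6497 -0.2219  0.0887] jaw 98.0 w 0.0496 j6 [ -3. -79.] F [-0.3 -0.2  0.2]
  rot [ 0. -0. -0.] rows 1 | shift cm [ 0.27  0.04 -0.01]
```

View pics/s4.png

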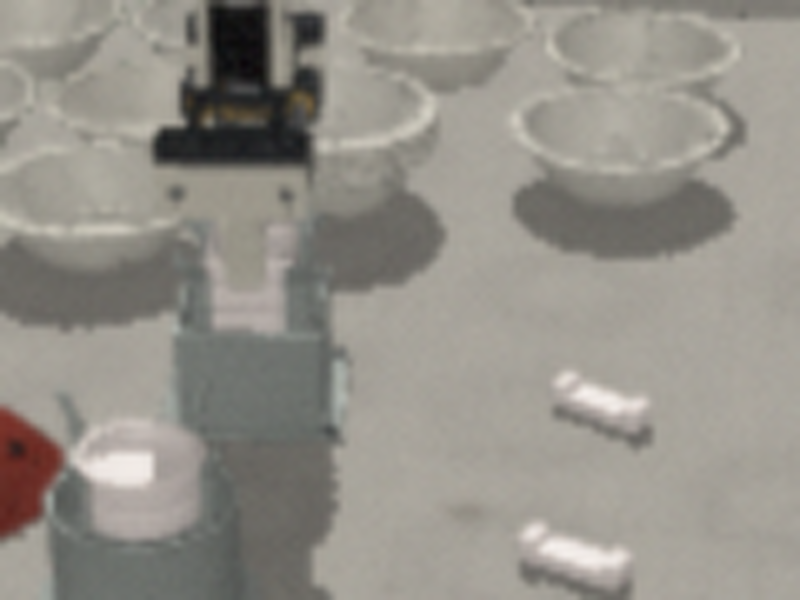

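The dish is in the corner angles on the stack (245,300), and the wrist load has gone from -1 N to about 0. Releasing gently.

```bash
python3 -m creep '[[0,0,0,0.2,0,0,30],[0,0,0,0,0,0,62],[0,0,0,0,0,0,75],[0,0,0,0,0,0,80],[0,0,0,0,0,0,80],[0,0,0,-1,0,0,80],[0,0,0,-3,0,0,80],[0,0,0,-4,0,0,100]]'
python3 -c "
from h import *
plan(.436,.273,.16,74.4);plan(.436,.273,.16,164.4)"
```

```text
time_s: 8.8
tcp_pos: [0.6487, -0.2217, 0.1666]
eef_rot: [165.4, 89.8, 173.4]
contact_force: [0.5, -0.3, 0.3]
gripper_width: 0.0739
t 8.8 tcp [ 0.6487 -0.2217  0.1666] jaw 98.0 w 0.0739 j6 [ -3. -79.] F [ 0.5 -0.3  0.3]
  rot [ 0.412 -0.004 -0.   ] rows 3 | shift cm [  0.66  41.93 -33.79]
t 8.8 tcp [ 0.6487 -0.2217  0.1666] jaw 98.0 w 0.0739 j6 [ -3. -79.] F [ 0.5 -0.3  0.3]
  rot [-1.159 -0.003 -0.003] rows 8 | shift cm [ 0.66 33.79 41.93]
```

```bash
python3 -m creep '[[0.137,0,0,0,0,0,100],[0.137,0,0,0,0,0,100],[0.138,0,0,0,1.5,-1.2,100],[0,0,0,0,3.5,-2.8,100],[0,0,0,0,3.5,-2.8,100],[0,0,0,0,3.5,-2.8,100],[0,0,0,0,3.5,-2.8,100],[0,0,0,0,3.5,-2.8,100]]'
python3 -m creep '[[0,0,0,0,3.5,-2.8,100],[0,0,0,0,3.5,-2.8,100],[0,0,0,0,3.5,-2.8,100],[0,0,0,0,3.5,-2.8,100],[0,0,0,0,3.5,-2.8,100],[0,0,0,0,3.5,-2.8,100],[0,0,0,0,2,-1.6,100],[0,0,0,0,0,0,100]]'
python3 -m creep '[[0,0,0,0,0,0,100],[0,0,0,0,0,0,100]]'
python3 -c "
from h import *
plan(.436,.273,.04,74.4)
im,d=cap('top')
pts((.61,.71,-.055,.045),.07,.1,('top',)); pts((.6,.7,-.27,-.17),.075,.1,('top',))
print([white(im,'top',.088,.61,.71,-.06,.04,th=t) for t in (165,180)],[white(im,'top',.088,.61,.7,-.25,-.18,th=t) for t in (165,175)])
cv2.imwrite('pics/o5.png',ortho(im,'top',.088,.57,.72,-.30,.10,2000))"
```

```text
time_s: 9.6
tcp_pos: [0.5516, 0.0022, 0.1681]
eef_rot: [27.4, 89.9, 11.8]
contact_force: [1.3, 0.8, 0.3]
gripper_width: 0.0877
time_s: 10.4
tcp_pos: [0.4361, 0.2748, 0.1681]
eef_rot: [64.5, 89.9, 49.1]
contact_force: [-0.4, 0.1, -1.2]
gripper_width: 0.0878
time_s: 10.6
tcp_pos: [0.437, 0.2713, 0.1674]
eef_rot: [54.7, 90.0, 39.1]
contact_force: [0.0, -0.3, -0.1]
gripper_width: 0.0875
t 10.6 tcp [0.437  0.2713 0.1674] jaw 74.4 w 0.0875 j6 [  54. -159.] F [ 0.  -0.3 -0.1]
  rot [-0.  0. -0.] rows 1 | shift cm [12.74  0.14 -0.14]
top 496 rect 658.1 -8.4 [62.8 62.7] 89.1 z pct [0.076 0.08  0.089]
top 384 rect 650.0 -221.2 [50.2 50.6] 8.6 z pct [0.079 0.082 0.089]
[{'xy': array([ 0.6579, -0.0087]), 'L': array([0.0633, 0.0632], dtype=float32), 'yaw': np.float32(-10.3)}, {'xy': array([ 0.6555, -0.008 ]), 'L': array([0.0623, 0.056 ], dtype=float32), 'yaw': np.float32(62.2)}] [{'xy': array([ 0.6493, -0.2208]), 'L': array([0.0503, 0.0492], dtype=float32), 'yaw': np.float32(8.1)}, {'xy': array([ 0.6493, -0.2207]), 'L': array([0.049 , 0.0477], dtype=float32), 'yaw': np.float32(7.9)}]
```

View pics/o5.png

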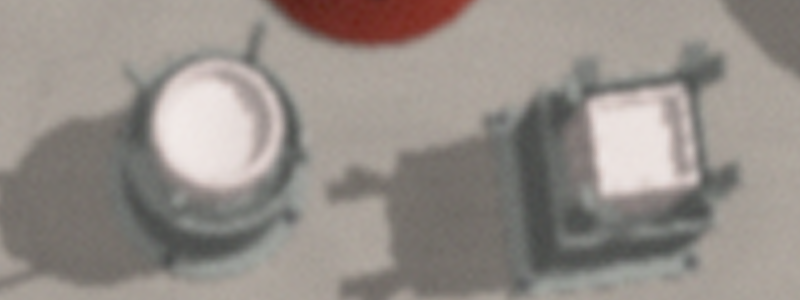

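The stray is nested on the square stack (645,143), level and square. The round top dish is at (0.658, -0.0085) (217,125). Next is the white square dish.

```bash
python3 -m creep '[[0,0,0,2,0.14,-0.14,100],[0,0,0,4,0,0,100],[0,0,0,4,0,0,100],[0,0,0,3,0,0,100],[0,0,0,1.5,0,0,100],[0,0,0,0.6,0,0,100],[0,0,0,0,0,0,100],[0,0,0,0,0,0,100]]'
python3 -c "
from h import *
plan(.436,.273,.0078,74.4)"
```

```text
time_s: 11.55
tcp_pos: [0.4365, 0.2738, 0.0169]
eef_rot: [61.5, 89.9, 45.9]
contact_force: [-0.2, 0.6, 0.6]
gripper_width: 0.0878
t 11.55 tcp [0.4365 0.2738 0.0169] jaw 74.4 w 0.0878 j6 [  54. -160.] F [-0.2  0.6  0.6]
  rot [-0.     0.001 -0.001] rows 1 | shift cm [ 0.91 -0.09 -0.02]
```

```bash
python3 -m creep '[[0,0,0,0.9,0,0,100],[0,0,0,0,0,0,100],[0,0,0,0,0,0,60],[0,0,0,0,0,0,40],[0,0,0,0,0,0,40],[0,0,0,0,0,0,40],[0,0,0,0,0,0,40],[0,0,0,0,0,0,40]]' 20
python3 -c "
from h import *
plan(.6495,-.221,.16,98)"
```

```text
time_s: 12.35
tcp_pos: [0.4358, 0.2736, 0.0071]
eef_rot: [70.9, 90.0, 55.3]
contact_force: [-0.5, 0.1, 0.5]
gripper_width: 0.0496
t 12.35 tcp [0.4358 0.2736 0.0071] jaw 74.4 w 0.0496 j6 [  54. -160.] F [-0.5  0.1  0.5]
  rot [-0.412  0.    -0.   ] rows 3 | shift cm [-15.29 -51.95  14.28]
```

```bash
python3 -m creep '[[0,0,0,-1,0,0,30],[0,0,0,-3,0,0,30],[0,0,0,-4,0,0,30],[0,0,0,-4,0,0,30],[0,0,0,-3.3,0,0,30],[-0.137,0,0,0,0,0,30],[-0.137,0,0,0,0,0,30],[-0.138,0,0,0,0,0,30]]'
python3 -m creep '[[0,0,0,0,-2,0.55,30],[0,0,0,0,-4,1.1,30],[0,0,0,0,-4.5,1.24,30],[0,0,0,0,-4.5,1.24,30],[0,0,0,0,-4.5,1.24,30],[0,0,0,0,-4.5,1.24,30],[0,0,0,0,-4.5,1.24,30],[0,0,0,0,-4.5,1.24,30]]'
python3 -m creep '[[0,0,0,0,-4.5,1.24,30],[0,0,0,0,-4.5,1.24,30],[0,0,0,0,-4.5,1.2,30],[0,0,0,0,-3.5,0.9,30],[0,0,0,0,-1.5,0.4,30],[0,0,0,0,0,0,30],[0,0,0,0,0,0,30],[0,0,0,0,0,0,30]]'
python3 -c "
from h import *
plan(.6495,-.221,.115,98)"
```

```text
time_s: 13.15
tcp_pos: [0.4357, 0.2734, 0.1612]
eef_rot: [54.1, 89.9, 62.4]
contact_force: [-0.5, 0.2, -1.2]
gripper_width: 0.0501
time_s: 13.95
tcp_pos: [0.5722, -0.0425, 0.1609]
eef_rot: [9.8, 90.0, 17.8]
contact_force: [1.2, 0.7, -0.8]
gripper_width: 0.0497
time_s: 14.75
tcp_pos: [0.6466, -0.2158, 0.1604]
eef_rot: [61.2, 90.0, 69.3]
contact_force: [0.3, 0.3, 0.4]
gripper_width: 0.0502
t 14.75 tcp [ 0.6466 -0.2158  0.1604] jaw 98.1 w 0.0502 j6 [ -2. -80.] F [0.3 0.3 0.4]
  rot [ 0.001  0.    -0.   ] rows 1 | shift cm [ 4.54 -0.56  0.21]
```

```bash
python3 -m creep '[[0,0,0,0,-0.55,0.2,30],[0,0,0,2,0,0,30],[0,0,0,1.5,0,0,30],[0,0,0,0.5,0,0,30],[0,0,0,0,0,0,30],[0,0,0,0,0,0,30]]'
python3 -c "
from h import *
plan(.6495,-.221,.0875,98)"
```

```text
time_s: 15.35
tcp_pos: [0.6499, -0.222, 0.1205]
eef_rot: [-65.6, 90.0, -57.6]
contact_force: [-0.8, -0.5, -1.6]
gripper_width: 0.0501
t 15.35 tcp [ 0.6499 -0.222   0.1205] jaw 98.0 w 0.0501 j6 [ -3. -79.] F [-0.8 -0.5 -1.6]
  rot [0.001 0.    0.   ] rows 1 | shift cm [ 3.3   0.11 -0.03]
```

```bash
python3 -m creep '[[0,0,0,1,0.08,-0.03,30],[0,0,0,1,0,0,30],[0,0,0,0.5,0,0,30],[0,0,0,0.5,0,0,30],[0,0,0,0.3,0,0,30],[0,0,0,0,0,0,30],[0,0,0,0,0,0,30]]'
python3 -c "
from h import *
plan(.6495,-.221,.086,98)
im,d=cap('side');cv2.imwrite('pics/s6.png',cv2.resize(im[110:200,190:310],(800,600),interpolation=2))"
```

```text
time_s: 16.05
tcp_pos: [0.6494, -0.2213, 0.0872]
eef_rot: [-37.8, 90.0, -29.8]
contact_force: [0.1, 0.4, -0.9]
gripper_width: 0.0498
t 16.05 tcp [ 0.6494 -0.2213  0.0872] jaw 98.0 w 0.0498 j6 [ -3. -79.] F [ 0.1  0.4 -0.9]
  rot [0. 0. 0.] rows 1 | shift cm [0.12 0.03 0.02]
```

View pics/s6.png

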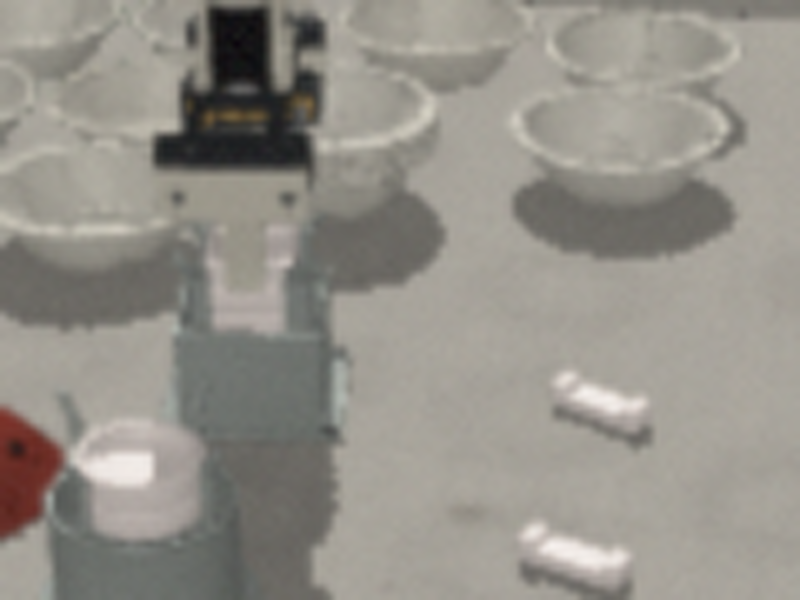

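This looks the same as the first square placing: the dish sits within the angles at (245,295). I'm lowering 2 mm more, then releasing.

```bash
python3 -m creep '[[0,0,0,0.2,0,0,30],[0,0,0,0,0,0,62],[0,0,0,0,0,0,75],[0,0,0,0,0,0,80],[0,0,0,0,0,0,80],[0,0,0,-1,0,0,80],[0,0,0,-3,0,0,80],[0,0,0,-4,0,0,100]]'
python3 -c "
from h import *
plan(.457,.082,.16,103.5);plan(.457,.082,.16,13.5)"
```

```text
time_s: 16.9
tcp_pos: [0.6481, -0.2212, 0.1646]
eef_rot: [165.4, 89.8, 173.4]
contact_force: [0.7, 0.1, 0.3]
gripper_width: 0.0742
t 16.9 tcp [ 0.6481 -0.2212  0.1646] jaw 98.0 w 0.0742 j6 [ -3. -79.] F [0.7 0.1 0.3]
  rot [-0.096 -0.004 -0.001] rows 1 | shift cm [  0.46  33.94 -11.5 ]
t 16.9 tcp [ 0.6481 -0.2212  0.1646] jaw 98.0 w 0.0742 j6 [ -3. -79.] F [0.7 0.1 0.3]
  rot [ 1.475 -0.004  0.002] rows 10 | shift cm [  0.46 -11.5  -33.94]
```

```bash
python3 -m creep '[[-0.096,0,0,0,1,-0.34,100],[0,0,0,0,3.5,-1.2,100],[0,0,0,0,4.5,-1.52,100],[0,0,0,0,4.5,-1.52,100],[0,0,0,0,4.5,-1.52,100],[0,0,0,0,4.5,-1.52,100],[0,0,0,0,4.5,-1.52,100],[0,0,0,0,3.9,-1.32,100]]'
python3 -m creep '[[0,0,0,0,3,-1,100],[0,0,0,0,0,0,100],[0,0,0,2,0,0,100],[0,0,0,4,0,0,100],[0,0,0,3,0,0,100],[0,0,0,1,0,0,100],[0,0,0,0,0,0,100],[0,0,0,0,0,0,100]]'
python3 -c "
from h import *
plan(.457,.082,.0075,103.5)
im,d=cap('top');print([white(im,'top',.088,.61,.7,-.25,-.18,th=t) for t in (165,175)]);pts((.6,.7,-.27,-.17),.075,.1,('top',))"
```

```text
time_s: 17.7
tcp_pos: [0.4752, 0.0568, 0.1661]
eef_rot: [14.2, 89.9, 27.8]
contact_force: [0.2, 0.7, 0.6]
gripper_width: 0.0878
time_s: 18.5
tcp_pos: [0.4605, 0.0823, 0.0663]
eef_rot: [1.8, 89.9, 15.4]
contact_force: [-0.0, 0.2, 0.1]
gripper_width: 0.0877
t 18.5 tcp [0.4605 0.0823 0.0663] jaw 103.5 w 0.0877 j6 [  34. -111.] F [-0.   0.2  0.1]
  rot [ 0.     0.001 -0.   ] rows 1 | shift cm [ 5.88  0.05 -0.35]
[{'xy': array([ 0.6493, -0.2208]), 'L': array([0.0529, 0.0519], dtype=float32), 'yaw': np.float32(8.0)}, {'xy': array([ 0.6494, -0.2209]), 'L': array([0.0517, 0.0507], dtype=float32), 'yaw': np.float32(7.7)}]
top 424 rect 651.4 -218.1 [61.8 65.5] 6.9 z pct [0.08  0.084 0.09 ]
```

```bash
python3 -m creep '[[0,0,0,2,0.05,-0.35,100],[0,0,0,2,0,0,100],[0,0,0,1.2,0,0,100],[0,0,0,0.6,0,0,100],[0,0,0,0,0,0,100],[0,0,0,0,0,0,100]]'
python3 -c "
from h import *
plan(.457,.082,.0075,103.5)
im,d=cap('top');cv2.imwrite('pics/o7.png',ortho(im,'top',.088,.57,.72,-.30,.10,2000))"
```

```text
time_s: 19.2
tcp_pos: [0.4566, 0.0821, 0.0079]
eef_rot: [14.9, 89.9, 28.5]
contact_force: [-0.6, -0.0, 0.2]
gripper_width: 0.0876
t 19.2 tcp [0.4566 0.0821 0.0079] jaw 103.5 w 0.0876 j6 [  35. -111.] F [-0.6 -0.   0.2]
  rot [ 0.     0.001 -0.   ] rows 1 | shift cm [ 0.04 -0.02  0.03]
```

View pics/o7.png

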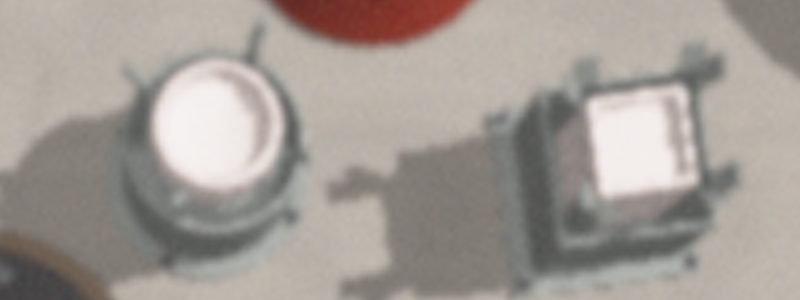

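The second square is stacked like the first (645,143), level; the picture is just brighter. The gripper is around the round dish, so I'm closing it.

```bash
python3 -m creep '[[0,0,0,0,0,0,72],[0,0,0,0,0,0,60],[0,0,0,0,0,0,60],[0,0,0,0,0,0,60],[0,0,0,0,0,0,60],[0,0,0,0,0,0,55],[0,0,0,0,0,0,50]]' 20
python3 -c "
from h import *
plan(.658,-.0085,.165,103.5)"
```

```text
time_s: 19.95
tcp_pos: [0.4561, 0.0818, 0.0072]
eef_rot: [7.4, 90.0, 20.9]
contact_force: [-1.5, 0.6, 5.8]
gripper_width: 0.0632
t 19.95 tcp [0.4561 0.0818 0.0072] jaw 103.5 w 0.0632 j6 [  35. -111.] F [-1.5  0.6  5.8]
  rot [ 0.  0. -0.] rows 1 | shift cm [-15.78 -13.49  17.52]
```

```bash
python3 -m creep '[[0,0,0,-0.5,0,0,50],[0,0,0,-1,0,0,50],[0,0,0,-1.5,0,0,50],[0,0,0,0,0,0,50],[0,0,0,0,0,0,50]]'
python3 -c "
from h import *
plan(.658,-.0085,.165,103.5)
im,d=cap('side');cv2.imwrite('pics/s8.png',cv2.resize(im[170:245,220:320],(800,600),interpolation=2))"
```

```text
time_s: 20.45
tcp_pos: [0.4562, 0.0819, 0.0375]
eef_rot: [26.9, 89.9, 40.4]
contact_force: [-0.2, -0.9, -1.5]
gripper_width: 0.0634
t 20.45 tcp [0.4562 0.0819 0.0375] jaw 103.5 w 0.0634 j6 [  35. -111.] F [-0.2 -0.9 -1.5]
  rot [-0.     0.001 -0.001] rows 1 | shift cm [-12.75 -13.5   17.52]
```

View pics/s8.png

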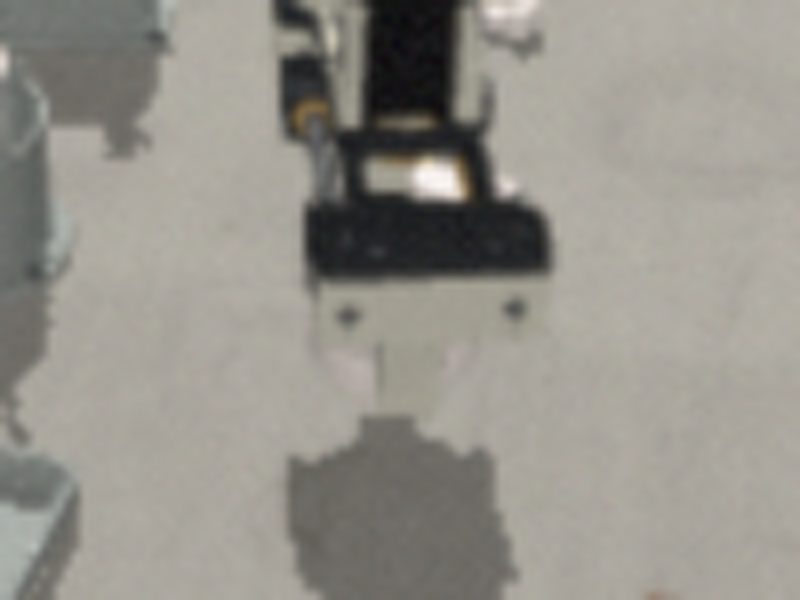

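The dish is held, with equal white shoulders either side of the near finger at (345,370) and (455,360), and the weight reads -1.5 N. Transporting it.

```bash
python3 -m creep '[[0,0,0,-3,0,0,50],[0,0,0,-4,0,0,50],[0,0,0,-4,0,0,50],[0,0,0,-1.7,0,0,50],[0,0,0,0,-1.5,1.95,50],[0,0,0,0,-2.5,3.25,50],[0,0,0,0,-2.5,3.25,50],[0,0,0,0,-2.5,3.25,50]]'
python3 -m creep '[[0,0,0,0,-2.5,3.25,50],[0,0,0,0,-1.5,1.95,50],[0,0,0,0,-0.5,0.6,50],[0,0,0,0,0,0,50],[0,0,0,0,0,0,50],[0,0,0,0,0,0,50]]'
python3 -c "
from h import *
plan(.658,-.0085,.12,103.5)"
```

```text
time_s: 21.3
tcp_pos: [0.5918, 0.0208, 0.1632]
eef_rot: [172.1, 89.9, -174.4]
contact_force: [0.2, 1.8, -0.8]
gripper_width: 0.0635
time_s: 21.9
tcp_pos: [0.6568, -0.0081, 0.1642]
eef_rot: [133.8, 90.0, 147.3]
contact_force: [-0.0, 0.8, -0.9]
gripper_width: 0.0632
t 21.9 tcp [ 0.6568 -0.0081  0.1642] jaw 103.6 w 0.0632 j6 [ 16. -93.] F [-0.   0.8 -0.9]
  rot [ 0.001 -0.    -0.   ] rows 1 | shift cm [ 4.42 -0.07  0.11]
```

```bash
python3 -m creep '[[0,0,0,2,-0.05,0.1,50],[0,0,0,2,0,0,50],[0,0,0,1,0,0,50],[0,0,0,0.5,0,0,50],[0,0,0,0.5,0,0,50],[0,0,0,0.5,0,0,50],[0,0,0,0,0,0,50],[0,0,0,0,0,0,50]]'
python3 -c "
from h import *
plan(.658,-.0085,.088,103.5)"
```

```text
time_s: 22.7
tcp_pos: [0.659, -0.0089, 0.0994]
eef_rot: [-13.4, 90.0, 0.1]
contact_force: [-0.4, -0.7, -1.1]
gripper_width: 0.0635
t 22.7 tcp [ 0.659  -0.0089  0.0994] jaw 103.5 w 0.0635 j6 [ 16. -93.] F [-0.4 -0.7 -1.1]
  rot [0. 0. 0.] rows 1 | shift cm [ 1.14  0.06 -0.09]
```

```bash
python3 -m creep '[[0,0,0,0.4,0.05,-0.08,50],[0,0,0,0.3,0,0,50],[0,0,0,0.3,0,0,50],[0,0,0,0.2,0,0,50],[0,0,0,0,0,0,50],[0,0,0,0,0,0,50]]'
python3 -c "
from h import *
plan(.658,-.0085,.086,103.5)
im,d=cap('side');cv2.imwrite('pics/s9.png',cv2.resize(im[140:230,170:290],(800,600),interpolation=2))"
```

```text
time_s: 23.3
tcp_pos: [0.6579, -0.0087, 0.087]
eef_rot: [-169.7, 90.0, -156.2]
contact_force: [0.1, 0.6, -0.9]
gripper_width: 0.0632
t 23.3 tcp [ 0.6579 -0.0087  0.087 ] jaw 103.5 w 0.0632 j6 [ 16. -93.] F [ 0.1  0.6 -0.9]
  rot [ 0. -0.  0.] rows 1 | shift cm [0.1  0.01 0.02]
```

View pics/s9.png

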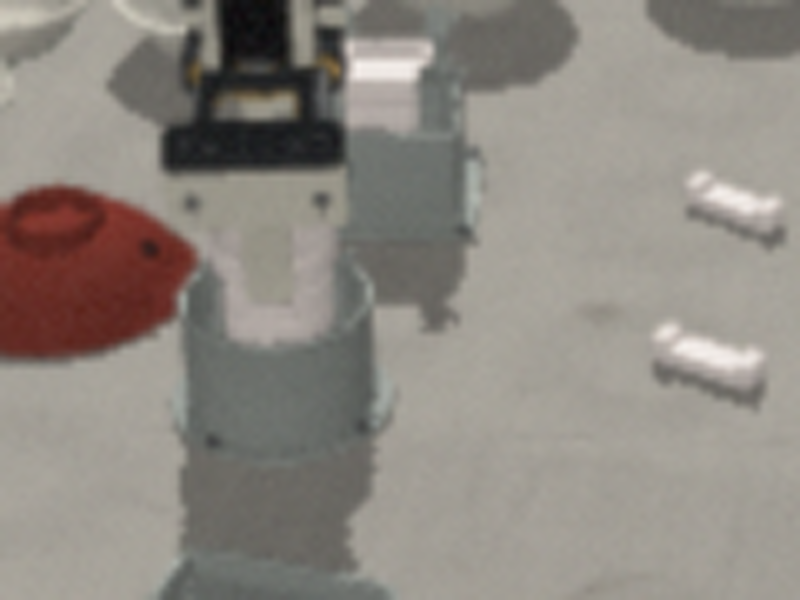

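The dish rests on the stack at (270,300) between the rods. Releasing.

```bash
python3 -m creep '[[0,0,0,0.15,0,0,50],[0,0,0,0,0,0,78],[0,0,0,0,0,0,88],[0,0,0,0,0,0,92],[0,0,0,0,0,0,92],[0,0,0,-1,0,0,92],[0,0,0,-3,0,0,92],[0,0,0,-4,0,0,92]]'
python3 -c "
from h import *
plan(.450,-.073,.16,68.2);plan(.452,-.2347,.16,61.3)"
```

```text
time_s: 24.15
tcp_pos: [0.6567, -0.0088, 0.1652]
eef_rot: [178.5, 89.8, -168.0]
contact_force: [0.9, 0.2, -0.3]
gripper_width: 0.0805
t 24.15 tcp [ 0.6567 -0.0088  0.1652] jaw 103.5 w 0.0805 j6 [ 16. -93.] F [ 0.9  0.2 -0.3]
  rot [ 0.616 -0.004  0.001] rows 5 | shift cm [  0.52 -13.63 -16.81]
t 24.15 tcp [ 0.6567 -0.0088  0.1652] jaw 103.5 w 0.0805 j6 [ 16. -93.] F [ 0.9  0.2 -0.3]
  rot [ 0.737 -0.004  0.001] rows 5 | shift cm [  0.52 -29.64  -7.11]
```

```bash
python3 -m creep '[[0.123,0,0,0,0,0,60],[0.123,0,0,0,0,0,60],[0.123,0,0,0,0,0,60],[0.123,0,0,0,0,0,60],[0.124,0,0,0,-1.6,-2,60],[0,0,0,0,-3,-3.7,60],[0,0,0,0,-3,-3.7,60],[0,0,0,0,-3,-3.7,60]]'
python3 -m creep '[[0,0,0,0,-2.2,-2.7,60],[0,0,0,1,-0.8,-1,60],[0,0,0,3,0,0,60],[0,0,0,4,0,0,60],[0,0,0,3,0,0,60],[0,0,0,1,0,0,60],[0,0,0,0,0,0,60],[0,0,0,0,0,0,60]]'
python3 -c "
from h import *
plan(.450,-.0733,.004,68.2)
im,d=cap('top')
pts((.61,.71,-.055,.045),.07,.1,('top',)); pts((.6,.7,-.27,-.17),.075,.1,('top',))"
```

```text
time_s: 24.95
tcp_pos: [0.4964, -0.0619, 0.166]
eef_rot: [13.6, 90.0, -8.2]
contact_force: [-0.3, -0.9, 0.7]
gripper_width: 0.0522
time_s: 25.75
tcp_pos: [0.4536, -0.0754, 0.0468]
eef_rot: [22.6, 89.9, 0.8]
contact_force: [0.4, -0.1, 1.0]
gripper_width: 0.0526
t 25.75 tcp [ 0.4536 -0.0754  0.0468] jaw 68.2 w 0.0526 j6 [  15. -127.] F [ 0.4 -0.1  1. ]
  rot [ 0.001  0.001 -0.001] rows 1 | shift cm [ 4.28  0.06 -0.41]
top 542 rect 658.6 -8.4 [64.6 64.4] 19.6 z pct [0.076 0.081 0.09 ]
top 439 rect 653.5 -221.6 [72.3 73.3] 2.2 z pct [0.08  0.084 0.091]
```

```bash
python3 -m creep '[[0,0,0,1.5,0.06,-0.4,60],[0,0,0,1.5,0,0,60],[0,0,0,0.8,0,0,60],[0,0,0,0.45,0,0,60],[0,0,0,0,0,0,60],[0,0,0,0,0,0,30],[0,0,0,0,0,0,10],[0,0,0,0,0,0,10]]' 20
python3 -m creep '[[0,0,0,0,0,0,10],[0,0,0,0,0,0,10]]'
python3 -c "
from h import *
plan(.450,-.0733,.004,68.2)"
```

```text
time_s: 26.7
tcp_pos: [0.4494, -0.0734, 0.0035]
eef_rot: [34.8, 89.9, 13.1]
contact_force: [-0.1, -0.2, -0.9]
gripper_width: 0.0337
time_s: 26.9
tcp_pos: [0.4491, -0.0734, 0.0032]
eef_rot: [36.9, 90.0, 15.1]
contact_force: [-0.6, -0.4, 1.8]
gripper_width: 0.0195
t 26.9 tcp [ 0.4491 -0.0734  0.0032] jaw 68.2 w 0.0195 j6 [  16. -127.] F [-0.6 -0.4  1.8]
  rot [ 0.  0. -0.] rows 1 | shift cm [-0.08  0.05  0.07]
```

```bash
python3 -m creep '[[0,0,0,-0.5,0,0,10],[0,0,0,-2,0,0,10],[0,0,0,-3,0,0,10],[0,0,0,-3.5,0,0,10],[0,0,0,-1,0,0,10],[0,0,0,0,0,0,10]]'
python3 -c "
from h import *
im,d=cap('top');W=world('top',d)
k=(d>0)&(W[...,1]>.33)&(W[...,1]<.5)&(W[...,0]>.56)&(W[...,0]<.76)&(W[...,2]>.03);print('black min y',np.percentile(W[k][:,1],[0,1]))
g=cv2.Canny(ortho(im,'top',.016,.55,.71,.1,.36,2000),40,90)
m=r.masks_of('rest_tray','top')[0]['pixels'].astype(np.uint8)
o=ortho(m*255,'top',.016,.55,.71,.1,.36,2000);c=max(cv2.findContours((o>127).astype(np.uint8),0,1)[0],key=cv2.contourArea)
(u,v),wh,a=cv2.minAreaRect(c);print('tray',.71-v/2000,.36-u/2000,np.array(wh)/2,a)
a=np.radians(83)
for t in(-.045,.015): print(.627+t*np.cos(a),.2255+t*np.sin(a))
plan(.6215,.181,.1,83)"
```

```text
time_s: 27.5
tcp_pos: [0.4502, -0.0732, 0.1048]
eef_rot: [36.4, 89.8, 14.6]
contact_force: [-0.4, -0.2, -0.5]
gripper_width: 0.0203
black min y [0.39591474 0.39711264]
tray 0.625192138671875 0.22641101074218747 [185.7849884  110.66761017] 7.326406955718994
0.6215158795467683 0.18083542317614051
0.6288280401510772 0.24038819227461983
t 27.6 tcp [ 0.4485 -0.0735  0.1025] jaw 68.2 w 0.0198 j6 [  16. -127.] F [ 0.1  0.1 -1.2]
  rot [-0.258 -0.001 -0.   ] rows 2 | shift cm [ 0.25 27.37 14.07]
```

```bash
python3 -m creep '[[-0.129,0,0,0,0,0,10],[-0.129,0,0,0,2,1,10],[0,0,0,0,4.2,2.15,10],[0,0,0,0,4.2,2.15,10],[0,0,0,0,4.2,2.15,10],[0,0,0,0,4.2,2.15,10],[0,0,0,0,4.2,2.15,10],[0,0,0,0,3.4,1.75,10]]'
python3 -m creep '[[0,0,0,0,1,0.5,10],[0,0,0,2,0,0,10],[0,0,0,3,0,0,10],[0,0,0,2,0,0,10],[0,0,0,0,0,0,10],[0,0,0,0,0,0,10]]'
python3 -c "
from h import *
plan(.621,.181,.0055,83)"
```

```text
time_s: 28.4
tcp_pos: [0.6177, 0.1721, 0.1004]
eef_rot: [-143.2, 89.8, -150.2]
contact_force: [0.2, -1.1, 0.3]
gripper_width: 0.0195
time_s: 29.0
tcp_pos: [0.6231, 0.1789, 0.032]
eef_rot: [-136.1, 89.8, -143.1]
contact_force: [-0.2, 0.7, -0.1]
gripper_width: 0.0202
t 29.0 tcp [0.6231 0.1789 0.032 ] jaw 83.0 w 0.0202 j6 [  33. -130.] F [-0.2  0.7 -0.1]
  rot [-0.    -0.002  0.002] rows 1 | shift cm [ 2.65  0.18 -0.23]
```

```bash
python3 -m creep '[[0,0,0,1,0.18,-0.2,10],[0,0,0,1,0,0,10],[0,0,0,0.4,0,0,10],[0,0,0,0.2,0,0,10],[0,0,0,0,0,0,10],[0,0,0,0,0,0,10]]'
python3 -c "
from h import *
plan(.621,.181,.0052,83)"
```

```text
time_s: 29.6
tcp_pos: [0.6222, 0.1818, 0.0074]
eef_rot: [29.6, 90.0, 22.6]
contact_force: [-0.9, 0.7, -1.1]
gripper_width: 0.0197
t 29.6 tcp [0.6222 0.1818 0.0074] jaw 83.0 w 0.0197 j6 [  34. -131.] F [-0.9  0.7 -1.1]
  rot [ 0.  0. -0.] rows 1 | shift cm [ 0.22 -0.09 -0.1 ]
```

```bash
python3 -m creep '[[0,0,0,0.15,0,0,10],[0,0,0,0.05,0,0,10],[0,0,0,0,0,0,10],[0,0,0,0,0,0,28],[0,0,0,0,0,0,36],[0,0,0,0,0,0,36],[0,0,0,0,0,0,36]]'
python3 -m creep '[[0,0,0,-1,0,0,36],[0,0,0,-3,0,0,36],[0,0,0,-4,0,0,36],[0,0,0,-3,0,0,36],[0,0,0,0,0,0,36],[0,0,0,0,0,0,36]]'
python3 -c "
from h import *
plan(.452,-.2347,.115,61.3)"
```

```text
time_s: 30.3
tcp_pos: [0.6219, 0.1817, 0.005]
eef_rot: [177.2, 90.0, 170.2]
contact_force: [-0.8, -0.5, 0.3]
gripper_width: 0.0314
time_s: 30.9
tcp_pos: [0.6223, 0.182, 0.1166]
eef_rot: [43.2, 89.9, 36.2]
contact_force: [-0.6, -0.3, -0.9]
gripper_width: 0.0313
t 30.9 tcp [0.6223 0.182  0.1166] jaw 83.0 w 0.0313 j6 [  34. -131.] F [-0.6 -0.3 -0.9]
  rot [ 0.379  0.001 -0.002] rows 3 | shift cm [  0.16 -44.72   5.07]
```

```bash
python3 -m creep '[[0.126,0,0,0,0,0,60],[0.126,0,0,0,0,0,60],[0.127,0,0,0,-2,0.23,60],[0,0,0,0,-4.5,0.51,60],[0,0,0,0,-4.5,0.51,60],[0,0,0,0,-4.5,0.51,60],[0,0,0,0,-4.5,0.51,60],[0,0,0,0,-4.5,0.51,60]]'
python3 -m creep '[[0,0,0,0,-4.5,0.51,60],[0,0,0,0,-4.5,0.51,60],[0,0,0,0,-4.5,0.51,60],[0,0,0,0,-4.5,0.51,60],[0,0,0,0,-2.2,0.25,60],[0,0,0,2,0,0,60],[0,0,0,3,0,0,60],[0,0,0,0,0,0,60]]'
python3 -m creep '[[0,0,0,0,0,0,60],[0,0,0,0,0,0,60]]'
python3 -c "
from h import *
plan(.452,-.2347,.004,61.3)
im,d=cap('top')
a=ortho(im,'top',.088,.57,.72,-.30,.10,2000);b=ortho(im,'top',.016,.55,.70,.05,.45,2000)
print(white(im,'top',.015,.56,.69,.14,.28))
cv2.imwrite('pics/o10.png',np.vstack([a,b]))"
```

```text
time_s: 31.7
tcp_pos: [0.5292, -0.0489, 0.1141]
eef_rot: [-139.3, 89.9, -168.0]
contact_force: [0.8, -1.2, -0.1]
gripper_width: 0.0526
time_s: 32.5
tcp_pos: [0.4504, -0.2352, 0.0613]
eef_rot: [-163.5, 89.5, 167.7]
contact_force: [-0.1, 0.0, -0.4]
gripper_width: 0.0528
time_s: 32.7
tcp_pos: [0.4547, -0.2355, 0.0659]
eef_rot: [-1.2, 90.0, -29.8]
contact_force: [0.2, 0.5, 0.4]
gripper_width: 0.0525
t 32.7 tcp [ 0.4547 -0.2355  0.0659] jaw 61.3 w 0.0525 j6 [  -5. -113.] F [0.2 0.5 0.4]
  rot [0.    0.001 0.   ] rows 1 | shift cm [ 6.19 -0.06 -0.27]
{'xy': array([0.6195, 0.2186]), 'L': array([0.135 , 0.0915], dtype=float32), 'yaw': np.float32(82.9)}
```

View pics/o10.png

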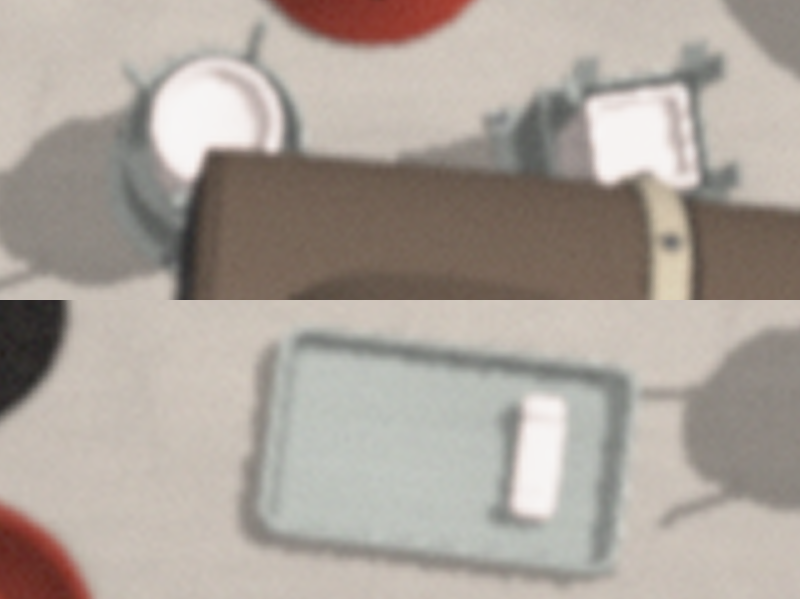

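The first rest lies flat in the tray at (540,457), with room to its left, and both stacks look right. Next is the second rest.

```bash
python3 -m creep '[[0,0,0,2,-0.06,-0.27,60],[0,0,0,2.5,0,0,60],[0,0,0,1.1,0,0,60],[0,0,0,0.5,0,0,60],[0,0,0,0.1,0,0,60],[0,0,0,0,0,0,30],[0,0,0,0,0,0,10],[0,0,0,0,0,0,10]]' 20
python3 -m creep '[[0,0,0,0,0,0,10],[0,0,0,0,0,0,10]]'
python3 -c "
from h import *
plan(.628,.24,.115,83)"
```

```text
time_s: 33.55
tcp_pos: [0.4519, -0.2348, 0.0038]
eef_rot: [20.3, 89.9, -8.4]
contact_force: [-0.4, -0.1, -0.8]
gripper_width: 0.0344
time_s: 33.75
tcp_pos: [0.4516, -0.2348, 0.0034]
eef_rot: [21.1, 90.0, -7.7]
contact_force: [-0.4, -0.0, 2.6]
gripper_width: 0.0195
t 33.75 tcp [ 0.4516 -0.2348  0.0034] jaw 61.3 w 0.0195 j6 [  -5. -113.] F [-0.4 -0.   2.6]
  rot [-0.379  0.001 -0.   ] rows 3 | shift cm [-11.16  49.27  11.73]
```

```bash
python3 -m creep '[[0,0,0,-0.5,0,0,10],[0,0,0,-2.5,0,0,10],[0,0,0,-4,0,0,10],[0,0,0,-4,0,0,10],[-0.126,0,0,0,0,0,10],[-0.126,0,0,0,0,0,10],[-0.127,0,0,0,2,0.48,10],[0,0,0,0,4.3,1.02,10]]'
python3 -m creep '[[0,0,0,0,4.5,1.07,10],[0,0,0,0,4.5,1.07,10],[0,0,0,0,4.5,1.07,10],[0,0,0,0,4.5,1.07,10],[0,0,0,0,4.5,1.07,10],[0,0,0,0,4.5,1.07,10],[0,0,0,0,4.5,1.07,10],[0,0,0,0,4.5,1.07,10]]'
python3 -m creep '[[0,0,0,0,4.2,1,10],[0,0,0,0,2.5,0.6,10],[0,0,0,0,0.5,0.1,10],[0,0,0,0,0,0,10],[0,0,0,0,0,0,10],[0,0,0,0,0,0,10]]'
python3 -c "
from h import *
plan(.628,.24,.0055,83)"
```

```text
time_s: 34.55
tcp_pos: [0.4759, -0.1759, 0.1135]
eef_rot: [-45.0, 90.0, -51.9]
contact_force: [1.3, 0.1, -0.5]
gripper_width: 0.0193
time_s: 35.35
tcp_pos: [0.6054, 0.1737, 0.1134]
eef_rot: [48.4, 90.0, 41.4]
contact_force: [0.9, -0.1, -0.8]
gripper_width: 0.0196
time_s: 35.95
tcp_pos: [0.6305, 0.2399, 0.1133]
eef_rot: [-149.5, 90.0, -156.6]
contact_force: [-0.7, 0.2, -0.4]
gripper_width: 0.0199
t 35.95 tcp [0.6305 0.2399 0.1133] jaw 82.9 w 0.0199 j6 [  37. -134.] F [-0.7  0.2 -0.4]
  rot [-0.001 -0.     0.   ] rows 1 | shift cm [10.78 -0.02 -0.24]
```

```bash
python3 -m creep '[[0,0,0,2,0,-0.25,10],[0,0,0,4,0,0,10],[0,0,0,2.5,0,0,10],[0,0,0,1,0,0,10],[0,0,0,0.6,0,0,10],[0,0,0,0.2,0,0,10],[0,0,0,0,0,0,10],[0,0,0,0,0,0,10]]'
python3 -c "
from h import *
plan(.628,.24,.0052,83)"
```

```text
time_s: 36.75
tcp_pos: [0.6291, 0.2419, 0.0114]
eef_rot: [39.6, 89.9, 32.6]
contact_force: [-0.1, -0.4, -0.7]
gripper_width: 0.0197
t 36.75 tcp [0.6291 0.2419 0.0114] jaw 83.0 w 0.0197 j6 [  38. -135.] F [-0.1 -0.4 -0.7]
  rot [ 0.     0.002 -0.001] rows 1 | shift cm [ 0.62 -0.2  -0.08]
```

```bash
python3 -m creep '[[0,0,0,0.4,0,0,10],[0,0,0,0.2,0,0,10],[0,0,0,0,0,0,10],[0,0,0,0,0,0,10],[0,0,0,0,0,0,10]]'
python3 -c "
from h import *
plan(.628,.24,.0052,83)"
```

```text
time_s: 37.25
tcp_pos: [0.6287, 0.2418, 0.0054]
eef_rot: [30.6, 89.9, 23.6]
contact_force: [-2.7, -0.0, 8.0]
gripper_width: 0.0197
t 37.25 tcp [0.6287 0.2418 0.0054] jaw 83.0 w 0.0197 j6 [  38. -135.] F [-2.7 -0.   8. ]
  rot [ 0.     0.001 -0.001] rows 1 | shift cm [ 0.02 -0.19 -0.05]
```

The rest is touching the floor (8 N). I'm releasing it, retreating up and moving clear of the camera view.

```bash
python3 -m creep '[[0,0,0,0,0,0,28],[0,0,0,0,0,0,36],[0,0,0,0,0,0,36],[0,0,0,0,0,0,36],[0,0,0,-1,0,0,36],[0,0,0,-3,0,0,36],[0,0,0,-4,0,0,36],[0,0,0,-4,0,0,36]]'
python3 -m creep '[[0,0,0,-4,0,0,36],[0,0,0,-1,0,-3,36],[0,0,0,0,0,-4,36],[0,0,0,0,0,-4,36],[0,0,0,0,0,-4,36],[0,0,0,0,0,-2,36],[0,0,0,0,0,0,36],[0,0,0,0,0,0,36]]'
python3 -c "
from h import *
plan(.45,.24,.18,83)
im,d=cap('top')
a=ortho(im,'top',.088,.57,.72,-.30,.10,2000);b=ortho(im,'top',.016,.55,.70,.05,.45,2000)
cv2.imwrite('pics/o11.png',np.vstack([a,b]))
im,d=cap('side');cv2.imwrite('pics/s12.png',cv2.resize(im[130:290,160:360],(750,600),interpolation=2))"
```

```text
time_s: 38.05
tcp_pos: [0.6281, 0.2412, 0.1257]
eef_rot: [-122.4, 90.0, -129.4]
contact_force: [0.7, 0.8, -0.3]
gripper_width: 0.0316
time_s: 38.85
tcp_pos: [0.4596, 0.2627, 0.1752]
eef_rot: [50.4, 89.9, 43.5]
contact_force: [0.4, -0.1, -0.2]
gripper_width: 0.0316
t 38.85 tcp [0.4596 0.2627 0.1752] jaw 83.1 w 0.0316 j6 [  51. -148.] F [ 0.4 -0.1 -0.2]
  rot [ 0.001  0.001 -0.001] rows 1 | shift cm [-0.48 -2.37 -0.68]
```

View pics/o11.png

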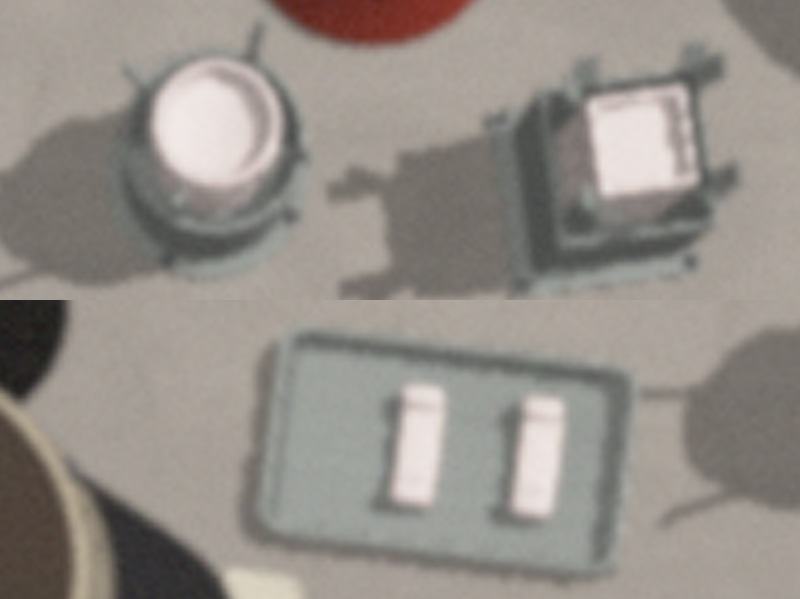

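View pics/s12.png

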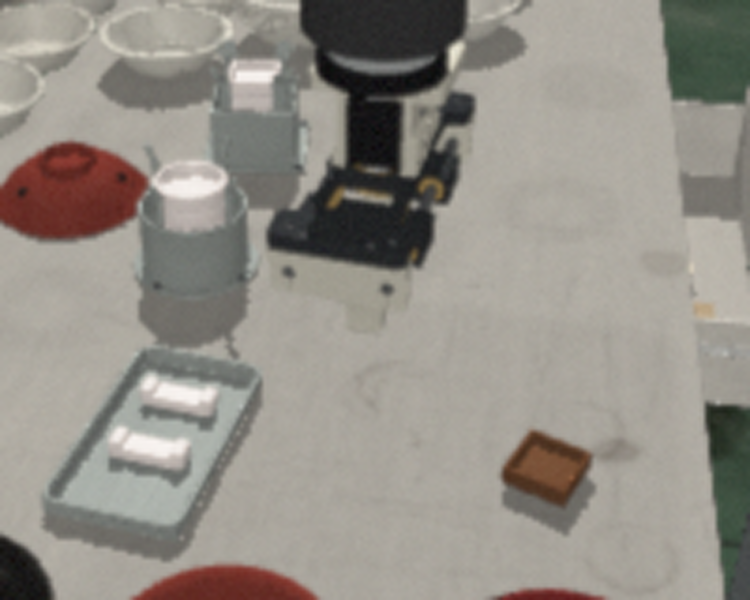

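Both rests lie flat in the tray at (418,445) and (540,457). Both stacks are level, the gripper is clear, and the brown dishes haven't been touched. Handing in.

```bash
python3 -c "
from plant import r
print(r.close_job())"
```

```text
the job is handed in; nothing more can be done
None
```

The crockery is put away as asked and the job is handed in, at about 39 s of the 131 s allowed. I took the stray square off the round stack first and put it with the squares. Then came the loose white square dish, the round dish on the round stack, and both chopstick rests flat in the tray.

- **Pictures:** the last top and side pictures show both stacks level and centred, and both rests flat inside the tray. The gripper was clear of everything, and I did not touch the brown look-alikes.
- **Heights:** I inferred the dispenser levels from rim heights in the camera depth, about 0.09 m on both stacks. I did not read the spring joints themselves.
- **Forces:** the largest wrist force I read was about 8 N, pressing the second rest lightly onto the tray floor. It read about 6 N while gripping the round dish.
- **Checks that disagreed:** after the second square dish went on, two depth fits of the square stack gave an outline too large (about 62 x 66 mm, then 72 x 73 mm, against 50 mm). I put that down to a brighter picture, since the outline fit and the pictures showed it normal. The jaws read 63 mm on the 64 mm round dish.

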